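# Retune the blue sorting coil at the weighing station

## Task

Take the orange plastic tuning tool out of its aluminium stand, put its blade into the slot of the slug on the coil with the blue collar, and turn the slug clockwise (seen from above) until its white dot lines up with the red mark on the collar. Then stand the tool back in its stand and let go; leave the slug of the yellow coil as it is.

Things in the scene. Friction and masses are not known exactly. Their poses are not given: they have to be found in the camera images.
- tool_grip (a point): Centre of the loose orange tool's handle (60 mm tall, 16 thick along its x, 26 wide along y; grip across the 16; z up). Below: a 52 mm disc, 6 thick, its underside 36 mm below this point; a 10 mm shaft; a flat blade 24 wide along y, 4.5 thick along x, thinner at the tip, 86 mm below this point. 40 to 65 g, blade down in its stand; a half turn about z makes no difference.
- stand_hole0 (a point): Middle of the hole's mouth on top of the fixed aluminium stand (85 x 85 mm, 60 high). The hole goes right through, 20 mm along x, 36 mm along y. The tool hangs in it by its disc, which lies flat on the top face: handle centre 36 mm above this point, blade along y, either way round.
- blue_slug_top (a point): Axis and top of the dark round slotted slug, 40 mm across, on the fixed grey box (110 x 100 mm) with the BLUE collar (68 mm across, its top 15 mm below this point). Turns about z (up). The slot, brass at the bottom, runs right across along y, 11 mm deep, 7.5 wide; its upper 5 mm slope open to 16 wide. White dot on top, 14 mm out along +x; red mark on the collar.
- slug_blue (a joint): Angle of the blue coil's slug, rad: 0 with its white dot at the red mark; grows as it turns clockwise seen from above. Starts at -1.2 to -0.7, stays where it is left (friction about 0.05 N m), can be turned past the mark. The blade has about 7 degrees of play in the slot each way.
- yellow_dot (a point): The white dot on the slug of the other, otherwise equal coil, which has a YELLOW collar and must not be turned. The point is on top of that slug, 14 mm from its axis along this frame's +x.
Not all that is in view belongs to the job. What is shaped like the part that bears blue_slug_top but pink is not meant. Leave any turquoise look-alike of the part that bears tool_grip alone.

How it is judged:
By the outcome, as a careful person would: the job done as asked, in the order asked, and still so for the second after the job is handed in, with the robot touching nothing.
It also fails if it takes over 58 s, if anything falls off the work surface, if the arm or the gripper's body presses on something with over 40 N, if the wrist force passes 120 N, or if a joint passes its speed limit or range.

## Robot

A 7-joint arm with a two-finger parallel gripper is mounted at the origin on the work surface. World frame = base frame: x ahead of the robot, y to its left, z up, the work surface at z = 0. Lengths are in m, angles in rad, forces in N, time in s.
With the tool pointing down it reaches from about 0.4 to 0.85 m from the base axis. Payload 4.5 kg.
Tool frame: the origin (TCP) lies midway between the tips of the shut fingers; the grasp point (between the pads) lies robot.tcp_to_grasp behind it (robot.tcp_to_grasp is the distance from the TCP to the grasp point, in m); z points along the fingers, y is the direction in which the jaws open and shut (so a half turn about z gives the same grasp; the last joint's range is limited). The gripper opens to 85 mm and grips with 20 to 120 N. Pads are 22 mm wide; open, the fingers measure 114 mm over their backs; the gripper's body (76 mm by 85 mm) begins 54 mm behind the grasp point. The pads swing forward as they close: fully open they stand 13 mm farther back than shut.
Start: joints at [1.229, 0.689, -0.195, 1.565, 0.157, 0.902, -0.215], TCP at [0.229, -0.581, 0.231] pointing down, gripper open.
Joint ranges: [-3.01, 3.01], [-0.46, 2.08], [-1.47, 1.51], [0.13, 2.56], [-1, 4.14], [0.04, 2.09], [-2.66, 2.66]. Speed limits (rad/s): [2.57, 2.57, 3.14, 3.14, 3.14, 3.14, 3.14].

## Interface

Orientations are given as a rotation vector (axis times angle).
In Python, from plant import robot gives the robot as it stands.
- The arm moves only by the tool jog_arm, never from a script. Its argument "series" is text: rows parted by semicolons, each of 7 numbers parted by spaces: the shift along the tool's x, y, z in m, then the turn, a rotation vector about the tool's x, y, z in degrees, then the closure in counts, from 0 (fully open) to 255 (shut). A call has 1 to 20 rows; each row shifts and turns the pose as measured when the row begins, along the tool's axes as they then stand; what a row does not reach is not made up. A row lasts 1/12 s, in which the tool goes at most 41.7 mm and 7.16 degrees, less where a joint would pass 70% of its speed; a pose out of reach is approached as far as the arm can. A call is refused whole if a number of a shift passes 0.0417 or a number of a turn 7.16, either way. A call with a gripper value outside its range is refused whole. The fingers move at their own pace and stop on an object; the grip force is fixed at half the most. Time passes only in rows, so rows that do not move let the fingers close. It gives the time, the measured TCP pose, the force and the opening at its end, in the units of the state.
- robot.state(): the state, without advancing time (a new reading comes with each control period).
- robot.snapshot(name): name is "side" or "top"; returns (picture, depth): 480x640x3 uint8, blue, green, red; 480x640 float32, m along the optical axis (not along the pixel's ray), 0 where there is no reading.
- robot.get_calibration(name): a dict with "K" (3x3 intrinsics, pixels), "R" (3x3) and "t" (3): a world point X has camera coordinates R X + t. Camera axes: x right, y down, z forward; pixel columns grow to the right and rows downward; lengths in m; the calibration is good to about 2 mm. A picture is of the moment at which its call begins. get_calibration takes no time and is no camera call.
- robot.hand_in(): hands the job in, once; it reports no verdict.
Trained networks look in the newest picture that a camera, given by its name, has taken for a name from the list of things; names that differ only in an ending like _2 or _b are one class to them, and where a whole thing is asked for, a point or a joint stands for the part that bears it (a point fixed in the world has none). Each returns a list of dicts, best first, with "p" (0 to 1); they miss things now and then, are a little off and sometimes report something else, mostly with a low value. They report only what shows in the picture. A call takes as long as a camera call. They do not tell look-alikes from the thing itself.
- robot.regions_of(camera, query): "region" (480x640 bool, what is visible of it) and "rect" ([left, top, width, height] in pixels, round what is visible of it).
The state is a dict: "t": time; "joint_pos": joint angles; "dq": joint speeds; "effort": joint torques, N m; "tcp_pos": TCP position; "ee_rot": TCP orientation; "contact_force": force on the tool from outside, world axes, zero at the start; "ft_torque": the same for the moment, N m; "finger_gap": finger opening in m.
Only numpy, scipy, OpenCV 4.12 (cv2) and the standard library are available. Lean on these libraries where they do the work, as an engineer would, in place of code of your own. Each camera call takes 0.05 s, during which the arm holds its last target. There are 200 camera calls.

## Working session

There is one attempt and no reset: what is moved stays moved. The work goes in short steps, Python scripts to look and compute and a tool call to move; the robot and the scene stay as the last step left them, time stands still between calls to the robot, and variables do not carry over. Pictures are saved under pics/ and viewed, about 8 in all and at most 12, crops included, and the job is handed in when it is done.

Besides the shell and the picture viewer there is one more tool, called after ">>>" by a JSON object that holds its "op" and its "data". jog_arm: Moves the arm, as the interface text tells. Its arguments: {"type":"object","properties":{"series":{"type":"string"}},"required":["series"]}

```bash
mkdir -p pics; ls; cat > h.py <<'E'
import numpy as np, cv2
from plant import robot
def world(cam,u,v,d):
    c=robot.get_calibration(cam);K,R,t=map(np.array,(c["K"],c["R"],c["t"]))
    p=np.stack([(u-K[0,2])/K[0,0]*d,(v-K[1,2])/K[1,1]*d,d],-1)
    return (p-t)@R
def cloud(cam,depth):
    v,u=np.mgrid[0:480,0:640].astype(float)
    return world(cam,u,v,depth)
def proj(cam,X):
    c=robot.get_calibration(cam);K,R,t=map(np.array,(c["K"],c["R"],c["t"]))
    p=(np.atleast_2d(X)@R.T+t)@K.T
    return p[:,:2]/p[:,2:]
E
python3 - <<'E'
from h import *
np.set_printoptions(precision=4,suppress=True)
s=robot.state();print(s, robot.tcp_to_grasp)
for c in("top","side"):
    im,d=robot.snapshot(c);cv2.imwrite(f"pics/{c}0.png",im);np.save(f"{c}0.npy",d)
    P=cloud(c,d)
    for q in("tool_grip","blue_slug_top","yellow_dot","stand_hole0","slug_blue"):
        try:
            for r in robot.regions_of(c,q)[:5]:
                m=r["region"]&(d>0);X=P[m]
                print(c,q,round(r["p"],2),r["rect"],np.median(X,0) if len(X) else None, X.max(0) if len(X) else 0)
        except Exception as e: print(c,q,e)
E
```

```text
pics
{'t': 0.0, 'joint_pos': array([ 1.2288,  0.69  , -0.1945,  1.5664,  0.1573,  0.9025, -0.2151]), 'dq': array([-0.0006, -0.0001, -0.0002, -0.    ,  0.0004, -0.0006, -0.0003]), 'effort': array([  0.    , -53.9608,  -1.2664, -15.8541,   0.0091,   0.0095,
        -0.    ]), 'tcp_pos': array([ 0.2291, -0.5808,  0.2305]), 'ee_rot': array([-3.0844, -0.5867,  0.0008]), 'contact_force': array([ 0.1175,  0.3374, -0.2791]), 'ft_torque': array([ 0.0087, -0.0312,  0.03  ]), 'finger_gap': 0.08553212082627273} 0.0187
top tool_grip 0.81 [435.4, 229.0, 30.8, 32.6] [ 0.5612 -0.2535  0.0686] [ 0.5881 -0.2331  0.1327]
top tool_grip 0.58 [423.0, 165.5, 27.1, 23.6] [ 0.6856 -0.2386  0.0579] [ 0.7259 -0.2182  0.121 ]
top tool_grip 0.56 [446.3, 291.2, 31.5, 26.1] [ 0.454  -0.2751  0.0582] [ 0.477  -0.2551  0.1215]
top blue_slug_top 0.86 [254.2, 314.0, 21.0, 21.8] [0.4185 0.0779 0.0659] [0.4391 0.0971 0.0716]
top blue_slug_top 0.72 [312.2, 221.1, 18.0, 23.5] [ 0.5835 -0.0184  0.0661] [0.6022 0.0001 0.0736]
top yellow_dot 0.7 [164.1, 237.8, 24.3, 22.4] [0.5557 0.2432 0.0658] [0.5757 0.2629 0.0719]
top sta
[... 456 characters left out ...]
5885 -0.2324  0.129 ]
side tool_grip 0.72 [410.5, 160.4, 24.3, 50.6] [ 0.4502 -0.272   0.0571] [ 0.4959 -0.2541  0.1183]
side blue_slug_top 0.94 [361.2, 294.7, 24.0, 19.0] [0.4201 0.0832 0.0643] [0.4382 0.0998 0.0704]
side blue_slug_top 0.71 [305.8, 232.3, 18.4, 20.9] [ 0.5815 -0.0151  0.064 ] [0.6051 0.0037 0.0706]
side yellow_dot 0.87 [245.6, 335.6, 25.8, 24.7] [0.5555 0.247  0.0647] [0.5762 0.2643 0.0706]
side stand_hole0 0.66 [342.0, 163.7, 50.9, 50.8] [ 0.5474 -0.2308  0.0441] [ 0.6167 -0.2013  0.0649]
side slug_blue 0.61 [304.1, 232.8, 21.1, 17.6] [ 0.5812 -0.0153  0.0641] [0.6177 0.0037 0.0706]
side slug_blue 0.6 [363.4, 296.0, 24.7, 23.7] [0.4204 0.0828 0.0642] [0.4431 0.0998 0.0704]
```

View pics/top0.png

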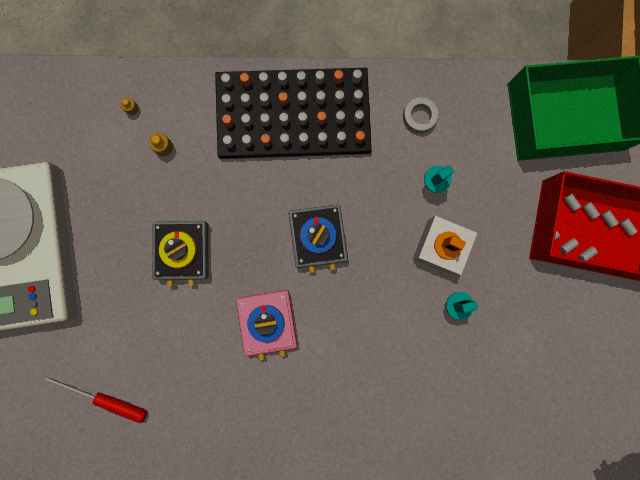

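```bash
python3 - <<'E'
import cv2,numpy as np
im=cv2.imread("pics/top0.png"); s=cv2.imread("pics/side0.png")
f=lambda i,x,y,n:cv2.resize(i[y-n:y+n,x-n:x+n],(390,290) if 0 else (290,290),interpolation=cv2.INTER_CUBIC)
a=np.hstack([f(im,450,245,35),f(im,265,325,25)]);b=np.hstack([f(im,321,232,25),f(s,355,175,70)])
cv2.imwrite("pics/crop0.png",np.vstack([a,b]))
E
```

```text
(no output)
```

View pics/crop0.png

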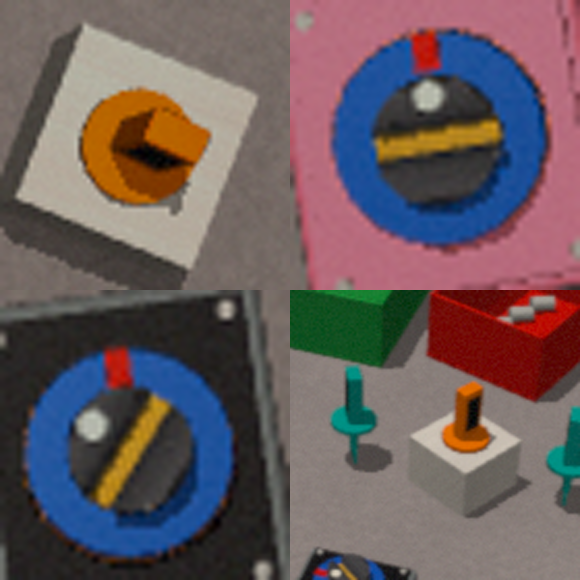

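Candidates: the slug at (318,235) on the grey/black box with the blue collar is the target. The one at (266,324) is on a pink box, so it isn't meant, and (177,249) has the yellow collar. The orange tool at (449,245) is in the stand, while the tools at (437,179) and (461,306) are turquoise look-alikes. The crop confirms this: the blue coil's dot sits anticlockwise of its red mark.

```bash
cat >> h.py <<'E'
def plane(cam,m,z):
    "mask pixels -> world points on plane z"
    c=robot.get_calibration(cam);K,R,t=map(np.array,(c["K"],c["R"],c["t"]))
    v,u=np.nonzero(m);r=np.stack([(u-K[0,2])/K[0,0],(v-K[1,2])/K[1,1],np.ones(len(u))],-1)@R
    C=-R.T@t; return C+r*((z-C[2])/r[:,2])[:,None]
def slug(cam,im,d,zs,c0,R0=.05):
    P=cloud(cam,d);near=(np.hypot(P[...,0]-c0[0],P[...,1]-c0[1])<R0)&(d>0)
    hsv=cv2.cvtColor(im,cv2.COLOR_BGR2HSV);H,S,V=[hsv[...,i].astype(int) for i in range(3)]
    blue=near&(H>95)&(H<125)&(S>120); red=near&((H<8)|(H>172))&(S>150)&(V>80)
    dot=near&(S<50)&(V>110)&(np.abs(P[...,2]-zs)<.02); brass=near&(H>12)&(H<32)&(S>120)&(V>90)
    b=plane(cam,blue|red,zs-.015)[:,:2]
    (cx,cy),r=cv2.minEnclosingCircle(b.astype(np.float32)*1000)
    c=np.array([cx,cy])/1000
    dd=plane(cam,dot,zs)[:,:2];dd=dd[np.hypot(*(dd-c).T)<.022].mean(0);rr=plane(cam,red,zs-.015)[:,:2].mean(0)
    br=plane(cam,brass,zs-.011)[:,:2]; br=br[np.hypot(*(br-c).T)<.024]
    _,_,vt=np.linalg.svd(br-br.mean(0))
    a=lambda x:np.degrees(np.arctan2(x[1],x[0]))
    return dict(c=c,r=r,dot=a(dd-c),dotr=np.hypot(*(dd-c)),red=a(rr-c),redr=np.hypot(*(rr-c)),slot=a(vt[0])%180,brc=br.mean(0))
E
python3 - <<'E'
from h import *
np.set_printoptions(precision=4,suppress=True)
for cam in("top","side"):
    im=cv2.imread(f"pics/{cam}0.png");d=np.load(f"{cam}0.npy");P=cloud(cam,d)
    X=P[(np.hypot(P[...,0]-.582,P[...,1]+.016)<.02)&(d>0)]
    print("slug z pct",np.percentile(X[:,2],[10,50,75,90]))
    for zs in(.066,.069): print(cam,zs,slug(cam,im,d,zs,(.582,-.016)))
    hsv=cv2.cvtColor(im,cv2.COLOR_BGR2HSV);near=np.hypot(P[...,0]-.56,P[...,1]+.248)<.075
    org=near&(hsv[...,0]<18)&(hsv[...,1]>150)&(d>0)
    top=near&~org&(np.abs(P[...,2]-.06)<.004)&(hsv[...,1]<60)
    q=lambda X:cv2.minAreaRect((X[:,:2]*1000).astype(np.float32))
    print("stand",P[top][:,2].mean(),q(P[top]))
    Z=P[org]; print("org z",np.percentile(Z[:,2],[5,50,99]))
    dk=Z[(abs(Z[:,2]-.066)<.004)]; print("disc",cv2.minEnclosingCircle((dk[:,:2]*1000).astype(np.float32)),dk[:,2].mean())
    ht=Z[Z[:,2]>.122]; print("handle top",len(ht),q(ht),ht.mean(0))
E
```

```text
slug z pct [0.0543 0.0656 0.0677 0.0688]
top 0.066 {'c': array([ 0.5838, -0.0185]), 'r': 34.40751647949219, 'dot': np.float64(57.38683365422146), 'dotr': np.float64(0.014556789159456717), 'red': np.float64(7.7966669717648305), 'redr': np.float64(0.02795002361031526), 'slot': np.float64(149.7056058647758), 'brc': array([ 0.5844, -0.0191])}
top 0.069 {'c': array([ 0.5835, -0.0184]), 'r': 34.30524444580078, 'dot': np.float64(57.4034603398584), 'dotr': np.float64(0.014511413103904183), 'red': np.float64(7.796687867947164), 'redr': np.float64(0.02786681298551922), 'slot': np.float64(149.70560586477583), 'brc': array([ 0.5841, -0.019 ])}
stand 0.06052741316726149 ((564.2682495117188, -259.9436340332031), (86.04391479492188, 85.69252014160156), 68.0279769897461)
org z [0.064  0.0682 0.1297]
disc ((563.7355346679688, -259.2503967285156), 25.763505935668945) 0.0663970385322606
handle top 136 ((563.5723876953125, -259.2225646972656), (25.9815673828125, 16.30349349975586), 63.585655212402344) [ 0.5638 -0.2587  0.1264]
slug z pct [0.0532 0.0632 0.0666 0.0681]
side 0.066 {'c': array([ 0.5839, -0.
[... 245 characters left out ...]
 0.5817, -0.0187])}
side 0.069 {'c': array([ 0.5825, -0.0104]), 'r': 39.42747116088867, 'dot': np.float64(34.172117493456184), 'dotr': np.float64(0.00996660751159346), 'red': np.float64(8.217537960405275), 'redr': np.float64(0.022239541006924782), 'slot': np.float64(146.88470146616405), 'brc': array([ 0.5803, -0.016 ])}
stand 0.05993743528746316 ((563.3142700195312, -259.357421875), (90.10289764404297, 88.61813354492188), 68.99259185791016)
org z [0.0641 0.0761 0.1281]
disc ((563.7734985351562, -256.84490966796875), 26.11296844482422) 0.06596380591401713
handle top 61 ((562.4721069335938, -256.0764465332031), (27.73231315612793, 17.09650230407715), 66.8499755859375) [ 0.5628 -0.2563  0.1258]
```

>>> {"op": "jog_arm", "data": {"series": "0.0307 -0.0125 0 0 0 0 0;0.0307 -0.0125 0 0 0 0 0;0.0307 -0.0125 0 0 0 0 0;0.0307 -0.0125 0 0 0 0 0;0.0307 -0.0125 0 0 0 0 0;0.0307 -0.0125 0 0 0 0 0;0.0307 -0.0125 0 0 0 0 0;0.0307 -0.0125 0 0 0 0 0;0.0307 -0.0125 0 0 0 0 0;0.0307 -0.0125 0 0 0 0 0;0.0307 -0.0125 0 0 0 0 0;0.0307 -0.0125 0 0 0 0 0;0.0307 -0.0125 0 0 0 0 0;0.0307 -0.0125 0 0 0 0 0;0 0 0 0 0 -7 0;0 0 0 0 0 -7 0;0 0 0 0 0 -7 0;0 0 0 0 0 -7 0;0 0 0 0 0 -7 0;0 0 0 0 0 -7 0"}}

```text
t: 2.27
tcp_pos: [0.5843, -0.2452, 0.2289]
ee_rot: [2.668, 1.649, 0.002]
contact_force: [-0.4, -0.6, -0.2]
finger_gap: 0.0851
```

```bash
cat > go.py <<'E'
# usage: go.py x y z yawY(deg) -> remaining shift and turn in current tool axes
import sys
from h import *
from scipy.spatial.transform import Rotation as Ro
s=robot.state();R=Ro.from_rotvec(s["ee_rot"]);x,y,z,w=map(float,sys.argv[1:5]);w=np.radians(w)
Y=np.array([np.cos(w),np.sin(w),0]);Z=np.array([0,0,-1.]);T=Ro.from_matrix(np.stack([np.cross(Y,Z),Y,Z],1))
y0=R.as_matrix()[:,1]
print("t",s["t"],"tcp",s["tcp_pos"].round(4),"yawY",np.degrees(np.arctan2(y0[1],y0[0])).round(1),"q",s["joint_pos"].round(2),"gap",round(s["finger_gap"],4),"F",s["contact_force"].round(1),s["ft_torque"].round(2))
print("shift",R.inv().apply(np.array([x,y,z])-s["tcp_pos"]).round(4),"turn",np.degrees((R.inv()*T).as_rotvec()).round(1))
E
python3 go.py .564 -.2595 .20 -24
```

```text
t 2.2667 tcp [ 0.5843 -0.2452  0.2289] yawY -26.6 q [ 0.51  0.71 -0.35  1.54  0.28  0.93 -0.39] gap 0.0851 F [-0.4 -0.6 -0.2] [-0.01  0.03 -0.03]
shift [-0.0218 -0.0119  0.0289] turn [ 0.3  0.1 -2.6]
```

>>> {"op": "jog_arm", "data": {"series": "-0.0218 -0.0119 0.02 0.3 0.1 -2.6 0;0 0 0 0 0 0 0;0 0 0.02 0 0 0 0;0 0 0.02 0 0 0 0;0 0 0.02 0 0 0 0;0 0 0.02 0 0 0 0;0 0 0 0 0 0 0;0 0 0 0 0 0 0"}}

```text
t: 2.93
tcp_pos: [0.5636, -0.2627, 0.1268]
ee_rot: [2.632, 1.711, 0.0]
contact_force: [0.3, -0.1, 1.3]
finger_gap: 0.0857
```

```bash
python3 go.py .564 -.2595 .082 -24
```

```text
t 2.9333 tcp [ 0.5636 -0.2627  0.1268] yawY -23.9 q [ 0.54  0.83 -0.32  1.66  0.36  0.71 -0.38] gap 0.0857 F [ 0.3 -0.1  1.3] [ 0.06 -0.03 -0.02]
shift [ 0.0031 -0.001   0.0447] turn [0.1 0.1 0.1]
```

>>> {"op": "jog_arm", "data": {"series": "0.003 -0.001 0.015 0 0 0 0;0 0 0.015 0 0 0 0;0 0 0.012 0 0 0 0;0 0 0 0 0 0 0;0 0 0 0 0 0 120;0 0 0 0 0 0 160;0 0 0 0 0 0 255;0 0 0 0 0 0 255;0 0 0 0 0 0 255;0 0 0 0 0 0 255;0 0 0 0 0 0 255;0 0 0 0 0 0 255"}}

```text
t: 3.93
tcp_pos: [0.5692, -0.2624, 0.0933]
ee_rot: [2.626, 1.699, 0.011]
contact_force: [-1.1, 0.2, 0.1]
finger_gap: 0.0153
```

```bash
python3 go.py .564 -.2595 .082 -24
```

```text
t 3.9333 tcp [ 0.5692 -0.2624  0.0933] yawY -24.2 q [ 0.52  0.87 -0.29  1.68  0.39  0.63 -0.41] gap 0.0153 F [-1.1  0.2  0.1] [-0.02  0.03 -0.01]
shift [ 0.0005 -0.0061  0.0112] turn [ 0.9  0.1 -0.2]
```

>>> {"op": "jog_arm", "data": {"series": "0 0 0 0 0 0 140;0 0 0 0 0 0 140;0 0 0 0 0 0 140;0 -0.0055 0.006 0.9 0 0 140;0 0 0.005 0 0 0 140;0 0 0 0 0 0 140;0 0 0 0 0 0 140"}}

```text
t: 4.52
tcp_pos: [0.5641, -0.2601, 0.0808]
ee_rot: [-2.637, -1.707, 0.003]
contact_force: [0.3, -0.3, 0.6]
finger_gap: 0.0385
```

```bash
python3 go.py .564 -.2595 .082 -24
```

```text
t 4.5167 tcp [ 0.5641 -0.2601  0.0808] yawY -24.2 q [ 0.51  0.89 -0.29  1.68  0.39  0.62 -0.41] gap 0.0385 F [ 0.3 -0.3  0.6] [ 0.02  0.03 -0.04]
shift [ 0.0005 -0.0003 -0.0012] turn [-0.1  0.1 -0.2]
```

>>> {"op": "jog_arm", "data": {"series": "0 0 0 0 0 0 200;0 0 0 0 0 0 255;0 0 0 0 0 0 255;0 0 0 0 0 0 255;0 0 0 0 0 0 255;0 0 0 0 0 0 255;0 0 -0.015 0 0 0 255;0 0 -0.02 0 0 0 255;0 0 -0.02 0 0 0 255;0 0 -0.02 0 0 0 255;0 0 -0.02 0 0 0 255;0 0 -0.02 0 0 0 255;0 0 -0.01 0 0 0 255;0 0 0 0 0 0 255"}}

```text
t: 5.68
tcp_pos: [0.5624, -0.2593, 0.2089]
ee_rot: [-2.632, -1.704, 0.009]
contact_force: [0.3, 0.4, -0.8]
finger_gap: 0.015
```

```bash
python3 go.py .564 -.2595 .2 -24; python3 - <<'E'
from h import *
im,d=robot.snapshot("side");u,v=proj("side",[.564,-.26,.17])[0].astype(int);print(u,v)
c=im[max(0,v-110):v+110,u-110:u+110];cv2.imwrite("pics/side1.png",cv2.resize(c,None,fx=2.5,fy=2.5))
E
```

```text
t 5.6833 tcp [ 0.5624 -0.2593  0.2089] yawY -24.2 q [ 0.55  0.73 -0.36  1.59  0.31  0.89 -0.34] gap 0.015 F [ 0.3  0.4 -0.8] [ 0.    0.   -0.01]
shift [0.0005 0.0016 0.0089] turn [-0.5  0.1 -0.1]
373 134
```

View pics/side1.png

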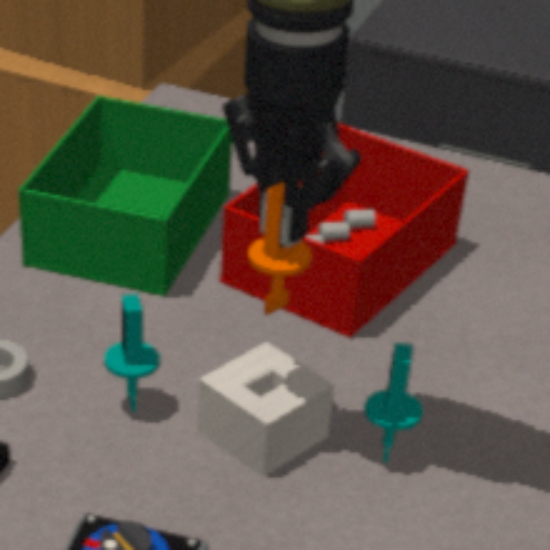

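>>> {"op": "jog_arm", "data": {"series": "0.0286 -0.0099 0 0 0 0 255;0.0286 -0.0099 0 0 0 0 255;0.0286 -0.0099 0 0 0 0 255;0.0286 -0.0099 0 0 0 0 255;0.0286 -0.0099 0 0 0 0 255;0.0286 -0.0099 0 0 0 0 255;0.0286 -0.0099 0 0 0 0 255;0.01 -0.003 0 0 0 0 255;0 0 0 0 0 -7 255;0 0 0 0 0 -7 255;0 0 0 0 0 -7 255;0 0 0 0 0 -7 255;0 0 0 0 0 -7 255;0 0 0 0 0 -7 255;0 0 0 0 0 -7 255;0 0 0 0 0 -7 255;0 0 0 0 0 -7 255;0 0 0 0 0 -7 255;0 0 0 0 0 -4 255;0 0 0 0 0 0 255"}}

```text
t: 7.4
tcp_pos: [0.5664, -0.0351, 0.1773]
ee_rot: [-1.031, -2.912, 0.031]
contact_force: [-0.1, 0.8, -0.8]
finger_gap: 0.0153
```

```bash
python3 go.py .5838 -.0185 .16 58.5
```

```text
t 7.4 tcp [ 0.5664 -0.0351  0.1773] yawY 51.1 q [ 0.37  0.78 -0.69  1.73  0.59  0.91  0.31] gap 0.0153 F [-0.1  0.8 -0.8] [ 0.04 -0.11 -0.03]
shift [-0.0038  0.0245  0.0163] turn [-1.9 -2.6 -7.5]
```

>>> {"op": "jog_arm", "data": {"series": "-0.0038 0.0245 0 -1.9 -2.6 -7 255;0 0 0 0 0 0 255;0 0 0 0 0 0 255"}}

```text
t: 7.65
tcp_pos: [0.5831, -0.0208, 0.1725]
ee_rot: [-0.883, -3.007, 0.007]
contact_force: [-1.1, -0.9, -1.1]
finger_gap: 0.0158
```

```bash
python3 go.py .5838 -.0185 .15 58.5
```

```text
t 7.65 tcp [ 0.5831 -0.0208  0.1725] yawY 57.3 q [ 0.35  0.8  -0.71  1.73  0.65  0.88  0.36] gap 0.0158 F [-1.1 -0.9 -1.1] [-0.06  0.   -0.01]
shift [0.0006 0.0025 0.0225] turn [-0.4 -0.4 -1.2]
```

>>> {"op": "jog_arm", "data": {"series": "0.0006 0.0025 0.012 -0.4 -0.4 -1.2 255;0 0 0 0 0 0 255"}}

```text
t: 7.82
tcp_pos: [0.5831, -0.0191, 0.1593]
ee_rot: [-0.86, -3.02, 0.001]
contact_force: [-0.8, -1.2, -2.1]
finger_gap: 0.0155
```

```bash
python3 go.py .5838 -.0185 .127 58.5; python3 - <<'E'
from h import *
o=[]
np.set_printoptions(precision=4,suppress=True)
for c in("side","top"):
    im,d=robot.snapshot(c);P=cloud(c,d);u,v=proj(c,[.5838,-.0185,.09])[0].astype(int)
    hsv=cv2.cvtColor(im,cv2.COLOR_BGR2HSV)
    m=(np.hypot(P[...,0]-.5838,P[...,1]+.0185)<.05)&(hsv[...,0]<16)&(hsv[...,1]>150)&(hsv[...,2]>60)&(d>0)
    X=P[m];X=X[X[:,2]>.075];print(c,len(X),np.percentile(X[:,2],[1,50,99]))
    for z in np.arange(.08,.16,.006):
        k=X[abs(X[:,2]-z)<.003]
        if len(k): print(round(z,3),len(k),k.mean(0),np.ptp(k,axis=0))
    o.append(cv2.resize(im[v-50:v+50,u-50:u+50],(400,400),interpolation=cv2.INTER_CUBIC))
cv2.imwrite("pics/fit.png",np.hstack(o))
E
```

```text
t 7.8167 tcp [ 0.5831 -0.0191  0.1593] yawY 58.2 q [ 0.34  0.81 -0.7   1.75  0.67  0.84  0.35] gap 0.0155 F [-0.8 -1.2 -2.1] [ 0.    0.06 -0.01]
shift [-0.0003  0.0009  0.0323] turn [-0.1 -0.1 -0.3]
side 612 [0.0931 0.1462 0.2117]
0.092 11 [ 0.5812 -0.0167  0.0927] [0.019  0.0127 0.0049]
0.098 16 [ 0.5797 -0.0155  0.098 ] [0.0183 0.0112 0.0051]
0.104 14 [ 0.5785 -0.0146  0.1045] [0.018  0.0106 0.0044]
0.11 12 [ 0.5798 -0.015   0.11  ] [0.0085 0.0061 0.0049]
0.116 12 [ 0.5805 -0.0148  0.1162] [0.0084 0.004  0.0051]
0.122 1 [ 0.5778 -0.0142  0.1195] [0. 0. 0.]
0.14 43 [ 0.5757 -0.001   0.1414] [0.0438 0.0279 0.0055]
0.146 249 [ 0.5787 -0.0107  0.1452] [0.0515 0.0514 0.0056]
0.152 27 [ 0.573  -0.011   0.1522] [0.0182 0.0124 0.0056]
0.158 23 [ 0.5723 -0.0115  0.1582] [0.0143 0.0138 0.0058]Traceback (most recent call last):
  File "<stdin>", line 8, in <module>
    return _quantile_unchecked(
        a, q, axis, out, overwrite_input, method, keepdims, weights)
    return _ureduce(a,
                    func=_quantile_ureduce_func,
    ...<5 lines>...
                    overwrite_input=overwrite_input,
                    method=method)
    r = func(a, **kwargs)
    result = _quantile(arr,
                       quantiles=q,
    ...<2 lines>...
                       out=out,
                       weights=wgt)
    slices_having_nans = np.isnan(arr[-1, ...])
                                  ~~~^^^^^^^^^
IndexError: index -1 is out of bounds for axis 0 with size 0
```

>>> {"op": "jog_arm", "data": {"series": "0 0.0008 0.007 0 0 0 255;0 0 0.007 0 0 0 255;0 0 0.006 0 0 0 255;0 0 0 0 0 0 255"}}

```text
t: 8.25
tcp_pos: [0.586, -0.0192, 0.1406]
ee_rot: [0.868, 3.016, 0.0]
contact_force: [0.1, 0.4, -0.3]
finger_gap: 0.0153
```

```bash
python3 go.py .5838 -.0185 .128 58.5
```

```text
t 8.25 tcp [ 0.586  -0.0192  0.1406] yawY 57.9 q [ 0.33  0.83 -0.67  1.76  0.7   0.8   0.32] gap 0.0153 F [ 0.1  0.4 -0.3] [-0.01  0.01 -0.03]
shift [ 0.0022 -0.0006  0.0126] turn [ 0.1  0.2 -0.6]
```

>>> {"op": "jog_arm", "data": {"series": "0.002 -0.0006 0.005 0 0 -0.5 255;0 0 0.004 0 0 0 255;0 0 0.002 0 0 0 255;0 0 0 0 0 0 255"}}

```text
t: 8.58
tcp_pos: [0.5835, -0.0187, 0.128]
ee_rot: [0.854, 3.02, -0.0]
contact_force: [-0.7, -0.5, 0.2]
finger_gap: 0.0155
```

```bash
python3 go.py .5838 -.0185 .128 58.5
```

```text
t 8.5833 tcp [ 0.5835 -0.0187  0.128 ] yawY 58.4 q [ 0.32  0.85 -0.66  1.77  0.72  0.78  0.31] gap 0.0155 F [-0.7 -0.5  0.2] [-0.05 -0.01 -0.  ]
shift [-0.0002  0.0003  0.    ] turn [ 0.   0.2 -0.1]
```

>>> {"op": "jog_arm", "data": {"series": "0 0 0 0 0 4 255;0 0 0 0 0 4 255;0 0 0 0 0 4 255;0 0 0 0 0 0 255"}}

```text
t: 8.92
tcp_pos: [0.5839, -0.0182, 0.1279]
ee_rot: [1.178, 2.909, 0.003]
contact_force: [0.4, -0.0, -1.4]
finger_gap: 0.0152
```

```bash
python3 go.py .5838 -.0185 .128 0.8
```

```text
t 8.9167 tcp [ 0.5839 -0.0182  0.1279] yawY 45.9 q [ 0.29  0.84 -0.61  1.77  0.67  0.75  0.13] gap 0.0152 F [ 0.4 -0.  -1.4] [-0.01  0.04  0.03]
shift [-0.0001 -0.0003 -0.0001] turn [ 0.2  0.1 45.1]
```

Tracking is precise. Continuing.

>>> {"op": "jog_arm", "data": {"series": "0 0 0 0 0 4 255;0 0 0 0 0 4 255;0 0 0 0 0 4 255;0 0 0 0 0 4 255;0 0 0 0 0 4 255;0 0 0 0 0 0 255"}}

```text
t: 9.42
tcp_pos: [0.584, -0.0179, 0.1279]
ee_rot: [1.669, 2.658, 0.004]
contact_force: [0.2, -0.1, -1.1]
finger_gap: 0.0157
```

```bash
python3 go.py .5838 -.0185 .128 0.8
```

```text
t 9.4167 tcp [ 0.584  -0.0179  0.1279] yawY 25.7 q [ 0.24  0.81 -0.51  1.78  0.58  0.7  -0.14] gap 0.0157 F [ 0.2 -0.1 -1.1] [ 0.   -0.    0.06]
shift [-0.0004 -0.0004 -0.0001] turn [ 0.2  0.  24.9]
```

>>> {"op": "jog_arm", "data": {"series": "-0.0004 -0.0004 0 0 0 4 255;0 0 0 0 0 4 255;0 0 0 0 0 4 255;0 0 0 0 0 4 255;0 0 0 0 0 4 255;0 0 0 0 0 0 255"}}

```text
t: 9.92
tcp_pos: [0.5841, -0.0178, 0.1279]
ee_rot: [2.098, 2.336, 0.006]
contact_force: [0.5, 0.1, -1.2]
finger_gap: 0.0152
```

```bash
python3 go.py .5838 -.0185 .128 0.8; python3 - <<'E'
from h import *
im,d=robot.snapshot("side");u,v=proj("side",[.5838,-.0185,.06])[0].astype(int)
cv2.imwrite("pics/turn.png",cv2.resize(im[v-30:v+30,u-40:u+40],(640,480),interpolation=cv2.INTER_CUBIC))
g=np.degrees(0)
for a in (7.8,9.8,12.8,17.8):
    a=np.radians(a);print((proj("side",[.5838+.014*np.cos(a),-.0185+.014*np.sin(a),.067])[0]-[u-40,v-30])*8)
E
```

```text
t 9.9167 tcp [ 0.5841 -0.0178  0.1279] yawY 6.1 q [ 0.19  0.8  -0.42  1.78  0.49  0.66 -0.4 ] gap 0.0152 F [ 0.5  0.1 -1.2] [-0.03  0.01  0.04]
shift [-0.0006 -0.0003 -0.0001] turn [ 0.2 -0.1  5.3]
[267.42656357 209.51356261]
[266.8018833  210.83507928]
[265.98985339 212.84419672]
[264.97550855 216.25083688]
```

View pics/turn.png

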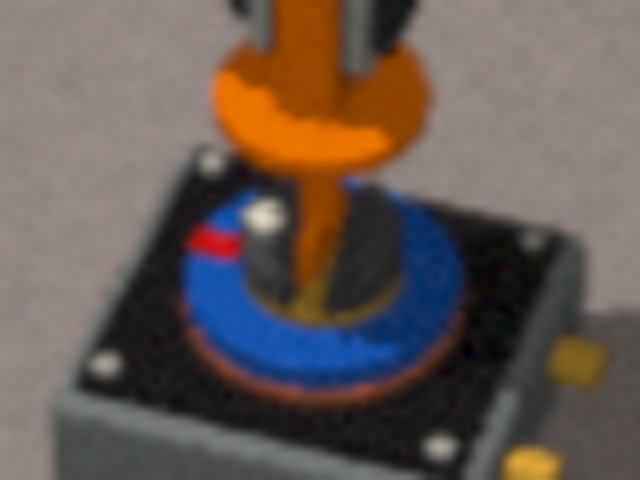

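>>> {"op": "jog_arm", "data": {"series": "-0.0005 -0.0003 0 0 0 2.5 255;0 0 0 0 0 2.3 255;0 0 0 0 0 0 255;0 0 0 0 0 0 255"}}

```text
t: 10.3
tcp_pos: [0.5841, -0.0179, 0.1279]
ee_rot: [2.177, 2.263, 0.008]
contact_force: [0.7, -0.4, -1.1]
finger_gap: 0.0154
```

```bash
python3 go.py .5838 -.0185 .128 1.3
```

```text
t 10.3 tcp [ 0.5841 -0.0179  0.1279] yawY 2.2 q [ 0.18  0.8  -0.4   1.78  0.47  0.66 -0.45] gap 0.0154 F [ 0.7 -0.4 -1.1] [-0.05 -0.03  0.02]
shift [-0.0006 -0.0003 -0.0001] turn [ 0.3 -0.2  0.9]
```

Next I take out the play, lift, and move aside to look from above.

>>> {"op": "jog_arm", "data": {"series": "0 0 0 0 0 1.2 255;0 0 0 0 0 0 255;0 0 0 0 0 -4.5 255;0 0 0 0 0 0 255;0 0 -0.006 0 0 0 255;0 0 -0.01 0 0 0 255;0 0 -0.02 0 0 0 255;0 0 -0.02 0 0 0 255;0 0 -0.01 0 0 0 255;0.03 0 0 0 0 0 255;0.03 0 0 0 0 0 255;0.03 0 0 0 0 0 255;0.03 0 0 0 0 0 255;0 0 0 0 0 0 255"}}

```text
t: 11.47
tcp_pos: [0.5744, 0.1035, 0.2039]
ee_rot: [2.122, 2.31, 0.018]
contact_force: [-0.6, 0.9, -0.2]
finger_gap: 0.0155
```

```bash
python3 go.py .5838 -.0185 .18 8; python3 - <<'E'
from h import *
np.set_printoptions(precision=4,suppress=True)
im,d=robot.snapshot("top");cv2.imwrite("pics/t2.png",im);np.save("t2.npy",d)
u,v=proj("top",[.5838,-.0185,.06])[0].astype(int)
cv2.imwrite("pics/turn2.png",cv2.resize(im[v-30:v+30,u-40:u+40],(640,480),interpolation=cv2.INTER_CUBIC))
try: print(slug("top",im,d,.067,(.5838,-.0185)))
except Exception as e: print(e)
E
```

```text
t 11.4667 tcp [0.5744 0.1035 0.2039] yawY 4.9 q [ 0.01  0.69 -0.46  1.73  0.4   0.81 -0.55] gap 0.0155 F [-0.6  0.9 -0.2] [ 0.09 -0.01  0.  ]
shift [-0.1224 -0.0012  0.0234] turn [ 0.7 -0.2 -3.1]
{'c': array([ 0.5837, -0.0185]), 'r': 34.297706604003906, 'dot': np.float64(10.881300787598708), 'dotr': np.float64(0.014830231606840454), 'red': np.float64(8.103440336149049), 'redr': np.float64(0.028149905817044987), 'slot': np.float64(101.63512263201812), 'brc': array([ 0.584, -0.019])}
```

View pics/turn2.png

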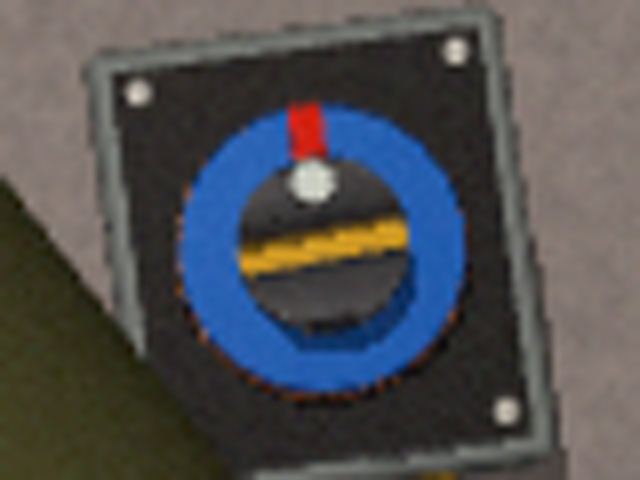

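The dot reads about 11° and the red mark 8°, so the slug is roughly 3° short. I'll reinsert and nudge it.

>>> {"op": "jog_arm", "data": {"series": "-0.03 0 0 0.7 -0.2 -3 255;-0.03 0 0 0 0 0 255;-0.03 0 0 0 0 0 255;-0.03 0 0 0 0 0 255;0 0 0 0 0 0 255;0 0 0 0 0 0 255"}}

```text
t: 12.02
tcp_pos: [0.5905, -0.0248, 0.2059]
ee_rot: [2.06, 2.367, -0.005]
contact_force: [1.2, 0.2, -0.2]
finger_gap: 0.0153
```

```bash
python3 go.py .584 -.0182 .145 8
```

```text
t 12.0167 tcp [ 0.5905 -0.0248  0.2059] yawY 7.9 q [ 0.24  0.71 -0.49  1.69  0.43  0.85 -0.3 ] gap 0.0153 F [ 1.2  0.2 -0.2] [0.14 0.03 0.02]
shift [ 0.0077 -0.0055  0.0609] turn [-0.   0.3 -0.1]
```

>>> {"op": "jog_arm", "data": {"series": "0.0077 -0.0055 0.015 0 0 0 255;0 0 0.015 0 0 0 255;0 0 0.015 0 0 0 255;0 0 0.006 0 0 0 255;0 0 0 0 0 0 255"}}

```text
t: 12.43
tcp_pos: [0.5847, -0.0222, 0.1552]
ee_rot: [2.067, 2.355, -0.004]
contact_force: [0.1, -0.2, -0.1]
finger_gap: 0.0156
```

```bash
python3 go.py .584 -.0182 .128 8
```

```text
t 12.4333 tcp [ 0.5847 -0.0222  0.1552] yawY 7.5 q [ 0.21  0.76 -0.45  1.76  0.48  0.73 -0.36] gap 0.0156 F [ 0.1 -0.2 -0.1] [ 0.01 -0.02 -0.02]
shift [ 0.0043 -0.0003  0.0272] turn [ 0.2  0.5 -0.6]
```

>>> {"op": "jog_arm", "data": {"series": "0.004 -0.0003 0.007 0 0.4 -0.6 255;0 0 0.007 0 0 0 255;0 0 0.006 0 0 0 255;0 0 0.005 0 0 0 255;0 0 0 0 0 0 255;0 0 0 0 0 0 255"}}

```text
t: 12.93
tcp_pos: [0.5852, -0.017, 0.1297]
ee_rot: [2.055, 2.371, 0.007]
contact_force: [-0.3, 0.0, 0.4]
finger_gap: 0.0157
```

```bash
python3 go.py .584 -.0182 .128 -2
```

```text
t 12.9333 tcp [ 0.5852 -0.017   0.1297] yawY 8.1 q [ 0.2   0.8  -0.43  1.78  0.5   0.67 -0.37] gap 0.0157 F [-0.3  0.   0.4] [-0.01  0.   -0.01]
shift [-0.001  -0.0014  0.0017] turn [ 0.3 -0.  10.1]
```

>>> {"op": "jog_arm", "data": {"series": "-0.001 -0.0012 0.0015 0 0 3 255;0 0 0 0 0 3 255;0 0 0 0 0 2 255;0 0 0 0 0 1.6 255;0 0 0 0 0 0 255;0 0 0 0 0 0 255"}}

```text
t: 13.43
tcp_pos: [0.5841, -0.0182, 0.1286]
ee_rot: [2.255, 2.182, 0.007]
contact_force: [0.2, -0.2, -1.7]
finger_gap: 0.015
```

```bash
python3 go.py .584 -.0182 .128 -2
```

```text
t 13.4333 tcp [ 0.5841 -0.0182  0.1286] yawY -1.9 q [ 0.17  0.79 -0.38  1.78  0.45  0.65 -0.5 ] gap 0.015 F [ 0.2 -0.2 -1.7] [0.03 0.05 0.05]
shift [ 0.     -0.0001  0.0006] turn [ 0.3 -0.   0.1]
```

>>> {"op": "jog_arm", "data": {"series": "0 0 0 0 0 -4.5 255;0 0 0 0 0 0 255;0 0 -0.006 0 0 0 255;0 0 -0.01 0 0 0 255;0 0 -0.02 0 0 0 255;0 0 -0.02 0 0 0 255;0 0 -0.02 0 0 0 255;-0.03 0 0 0 0 0 255;-0.03 0 0 0 0 0 255;-0.03 0 0 0 0 0 255;-0.03 0 0 0 0 0 255;-0.03 0 0 0 0 0 255;-0.03 0 0 0 0 0 255;-0.02 0 0 0 0 0 255;0 0 0 0 0 0 255"}}

```text
t: 14.68
tcp_pos: [0.5977, -0.2224, 0.2227]
ee_rot: [2.163, 2.257, 0.028]
contact_force: [-0.2, -0.9, -0.7]
finger_gap: 0.0159
```

```bash
python3 go.py .564 -.2595 .2 -22; python3 - <<'E'
from h import *
np.set_printoptions(precision=4,suppress=True)
im,d=robot.snapshot("top");cv2.imwrite("pics/t3.png",im)
u,v=proj("top",[.5838,-.0185,.06])[0].astype(int)
cv2.imwrite("pics/turn3.png",cv2.resize(im[v-30:v+30,u-40:u+40],(640,480),interpolation=cv2.INTER_CUBIC))
try: print(slug("top",im,d,.067,(.5838,-.0185)))
except Exception as e: print(e)
E
```

```text
t 14.6833 tcp [ 0.5977 -0.2224  0.2227] yawY 2.4 q [ 0.56  0.74 -0.5   1.55  0.4   0.94 -0.02] gap 0.0159 F [-0.2 -0.9 -0.7] [-0.08  0.09  0.  ]
shift [-0.0357 -0.0357  0.0218] turn [ 1.3 -0.4 24.4]
{'c': array([ 0.5837, -0.0184]), 'r': 34.3734016418457, 'dot': np.float64(8.373776912500968), 'dotr': np.float64(0.014642107094237322), 'red': np.float64(8.165313354902938), 'redr': np.float64(0.02840922987725228), 'slot': np.float64(97.92038934054155), 'brc': array([ 0.5839, -0.0186])}
```

View pics/turn3.png

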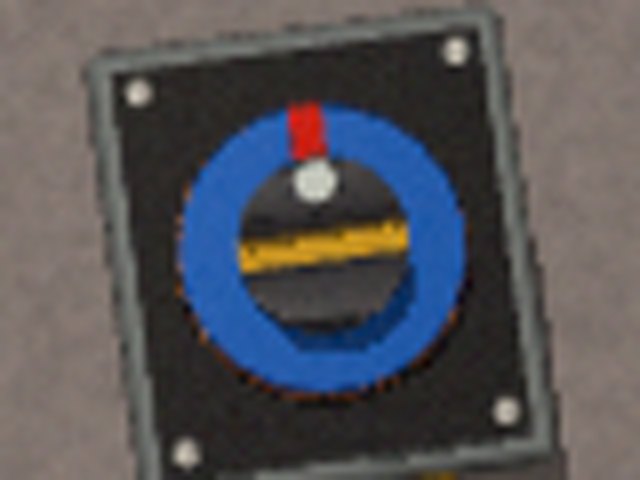

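Aligned: dot 8.4°, slot 7.9°, mark 8.2°. Now I return the tool to the stand.

>>> {"op": "jog_arm", "data": {"series": "-0.0357 -0.0357 0 1.3 -0.4 0 255;0 0 0 0 0 0 255;0 0 0 0 0 7 255;0 0 0 0 0 7 255;0 0 0 0 0 7 255;0 0 0 0 0 2 255;0 0 0 0 0 0 255"}}

```text
t: 15.32
tcp_pos: [0.5728, -0.2361, 0.2274]
ee_rot: [-2.584, -1.786, -0.012]
contact_force: [-0.1, 0.9, -0.3]
finger_gap: 0.0155
```

```bash
python3 go.py .564 -.2598 .15 -23.5
```

```text
t 15.3167 tcp [ 0.5728 -0.2361  0.2274] yawY -20.7 q [ 0.54  0.7  -0.39  1.58  0.31  0.91 -0.32] gap 0.0155 F [-0.1  0.9 -0.3] [0.03 0.03 0.  ]
shift [-0.0257 -0.0001  0.0772] turn [ 0.2 -0.4  2.8]
```

>>> {"op": "jog_arm", "data": {"series": "-0.0257 0 0.01 0.2 -0.4 2.8 255;0 0 0.015 0 0 0 255;0 0 0.015 0 0 0 255;0 0 0.015 0 0 0 255;0 0 0 0 0 0 255;0 0 0 0 0 0 255"}}

```text
t: 15.82
tcp_pos: [0.5669, -0.2534, 0.1744]
ee_rot: [2.616, 1.736, 0.011]
contact_force: [-0.4, 0.5, 0.1]
finger_gap: 0.0151
```

```bash
python3 go.py .564 -.2598 .15 -23.5
```

```text
t 15.8167 tcp [ 0.5669 -0.2534  0.1744] yawY -22.9 q [ 0.55  0.77 -0.36  1.63  0.34  0.8  -0.36] gap 0.0151 F [-0.4  0.5  0.1] [-0.05 -0.    0.06]
shift [-0.0071 -0.0003  0.0243] turn [ 0.3 -0.3  0.6]
```

>>> {"op": "jog_arm", "data": {"series": "-0.0075 0 0.005 0.3 -0.3 0.6 255;0 0 0.01 0 0 0 255;0 0 0.006 0 0 0 255;0 0 0 0 0 0 255;0 0 0 0 0 0 255"}}

```text
t: 16.23
tcp_pos: [0.5655, -0.2602, 0.1541]
ee_rot: [2.624, 1.723, 0.004]
contact_force: [1.6, 0.7, -0.8]
finger_gap: 0.0155
```

```bash
python3 go.py .564 -.2598 .082 -23.5
```

```text
t 16.2333 tcp [ 0.5655 -0.2602  0.1541] yawY -23.4 q [ 0.55  0.79 -0.34  1.64  0.35  0.76 -0.37] gap 0.0155 F [ 1.6  0.7 -0.8] [-0.    0.04  0.02]
shift [-0.0002 -0.0018  0.0721] turn [ 0.2 -0.   0.1]
```

>>> {"op": "jog_arm", "data": {"series": "0 -0.0018 0.008 0 0 0 255;0 0 0.01 0 0 0 255;0 0 0.01 0 0 0 255;0 0 0.01 0 0 0 255;0 0 0 0 0 0 255;0 0 0 0 0 0 255"}}

```text
t: 16.73
tcp_pos: [0.5639, -0.2591, 0.112]
ee_rot: [2.624, 1.723, 0.004]
contact_force: [0.6, -1.1, -0.3]
finger_gap: 0.0153
```

```bash
python3 go.py .564 -.2598 .082 -23.5
```

```text
t 16.7333 tcp [ 0.5639 -0.2591  0.112 ] yawY -23.4 q [ 0.53  0.85 -0.32  1.68  0.38  0.68 -0.39] gap 0.0153 F [ 0.6 -1.1 -0.3] [ 0.02  0.   -0.03]
shift [-0.0006  0.0002  0.03  ] turn [ 0.2 -0.1  0.1]
```

No contact force, so the blade is in the hole. I lower it to 2–3 mm above the seat and check.

>>> {"op": "jog_arm", "data": {"series": "-0.0006 0 0.008 0 0 0 255;0 0 0.008 0 0 0 255;0 0 0.006 0 0 0 255;0 0 0.003 0 0 0 255;0 0 0 0 0 0 255;0 0 0 0 0 0 255"}}

```text
t: 17.23
tcp_pos: [0.5639, -0.2597, 0.0839]
ee_rot: [2.624, 1.724, 0.004]
contact_force: [-0.4, -0.9, -0.8]
finger_gap: 0.0152
```

```bash
python3 go.py .564 -.2598 .081 -23.5
```

```text
t 17.2333 tcp [ 0.5639 -0.2597  0.0839] yawY -23.4 q [ 0.52  0.89 -0.3   1.69  0.4   0.62 -0.41] gap 0.0152 F [-0.4 -0.9 -0.8] [-0.02 -0.01 -0.02]
shift [-0.      0.0001  0.0029] turn [ 0.2 -0.1  0.1]
```

>>> {"op": "jog_arm", "data": {"series": "0 0 0.0015 0 0 0 255;0 0 0.001 0 0 0 255;0 0 0.001 0 0 0 255;0 0 0 0 0 0 255"}}

```text
t: 17.57
tcp_pos: [0.5646, -0.2599, 0.081]
ee_rot: [2.623, 1.723, 0.006]
contact_force: [-0.8, -0.0, -0.3]
finger_gap: 0.0154
```

```bash
python3 go.py .564 -.2598 .081 -23.5; python3 - <<'E'
from h import *
im,d=robot.snapshot("side");P=cloud("side",d)
hsv=cv2.cvtColor(im,cv2.COLOR_BGR2HSV)
m=(np.hypot(P[...,0]-.564,P[...,1]+.26)<.035)&(hsv[...,0]<18)&(hsv[...,1]>150)&(P[...,2]<.075)&(d>0)
print(m.sum(),np.percentile(P[m][:,2],[5,50,90]))
E
```

```text
t 17.5667 tcp [ 0.5646 -0.2599  0.081 ] yawY -23.4 q [ 0.52  0.89 -0.3   1.69  0.4   0.62 -0.41] gap 0.0154 F [-0.8 -0.  -0.3] [-0.01  0.02  0.01]
shift [-0.0001 -0.0006 -0.    ] turn [ 0.3 -0.1  0.1]
206 [0.06330821 0.06669582 0.06954024]
```

>>> {"op": "jog_arm", "data": {"series": "0 0 0.0008 0 0 0 255;0 0 0.0008 0 0 0 255;0 0 0 0 0 0 255"}}

```text
t: 17.87
tcp_pos: [0.565, -0.26, 0.0809]
ee_rot: [2.622, 1.722, 0.007]
contact_force: [-0.0, -0.5, -0.7]
finger_gap: 0.0153
```

>>> {"op": "jog_arm", "data": {"series": "0 0 0 0 0 0 200;0 0 0 0 0 0 160;0 0 0 0 0 0 120;0 0 0 0 0 0 60;0 0 0 0 0 0 0;0 0 0 0 0 0 0;0 0 0 0 0 0 0;0 0 0 0 0 0 0"}}

```text
t: 18.53
tcp_pos: [0.5654, -0.2602, 0.0808]
ee_rot: [2.622, 1.721, 0.008]
contact_force: [0.1, -0.2, 1.1]
finger_gap: 0.0851
```

>>> {"op": "jog_arm", "data": {"series": "0 0 -0.01 0 0 0 0;0 0 -0.02 0 0 0 0;0 0 -0.03 0 0 0 0;0 0 -0.03 0 0 0 0;0 0 -0.03 0 0 0 0;0 0 -0.03 0 0 0 0;-0.03 0 0 0 0 0 0;-0.03 0 0 0 0 0 0;-0.03 0 0 0 0 0 0;-0.03 0 0 0 0 0 0;0 0 0 0 0 0 0;0 0 0 0 0 0 0"}}

```text
t: 19.53
tcp_pos: [0.5174, -0.3717, 0.2476]
ee_rot: [2.611, 1.728, 0.015]
contact_force: [1.4, 1.1, 0.8]
finger_gap: 0.0853
```

```bash
python3 go.py .564 -.2598 .2 -23.5; python3 - <<'E'
from h import *
np.set_printoptions(precision=4,suppress=True)
o=[]
for c in("side","top"):
    im,d=robot.snapshot(c);P=cloud(c,d)
    hsv=cv2.cvtColor(im,cv2.COLOR_BGR2HSV)
    m=(np.hypot(P[...,0]-.564,P[...,1]+.26)<.035)&(hsv[...,0]<18)&(hsv[...,1]>150)&(d>0)
    X=P[m];k=X[X[:,2]<.072];h=X[X[:,2]>.12]
    print(c,"disc",k.mean(0) if len(k) else 0,"top",h.mean(0) if len(h) else 0, X[:,2].max() if len(X) else 0)
    if c=="top":print(slug(c,im,d,.067,(.5838,-.0185)))
    for p in ([.564,-.26,.08],[.5838,-.0185,.06]):
        u,v=proj(c,p)[0].astype(int);o.append(cv2.resize(im[v-45:v+45,u-60:u+60],(400,300),interpolation=cv2.INTER_CUBIC))
cv2.imwrite("pics/end.png",np.vstack([np.hstack(o[:2]),np.hstack(o[2:])]))
E
```

```text
t 19.5333 tcp [ 0.5174 -0.3717  0.2476] yawY -23.0 q [ 0.77  0.7  -0.4   1.52  0.31  0.97 -0.12] gap 0.0853 F [1.4 1.1 0.8] [0.09 0.02 0.03]
shift [ 0.1211 -0.0015  0.0478] turn [ 0.8 -0.1  0.5]
side disc [ 0.5614 -0.2504  0.0661] top [ 0.5637 -0.2561  0.1248] 0.1300697284004678
top disc [ 0.5627 -0.254   0.0667] top [ 0.5643 -0.2582  0.1262] 0.129577645368089
{'c': array([ 0.5827, -0.0185]), 'r': 35.14007568359375, 'dot': np.float64(8.234001917805225), 'dotr': np.float64(0.01566519509051563), 'red': np.float64(8.098165640862067), 'redr': np.float64(0.029432423742897767), 'slot': np.float64(97.78977704398194), 'brc': array([ 0.5838, -0.0185])}
```

View pics/end.png

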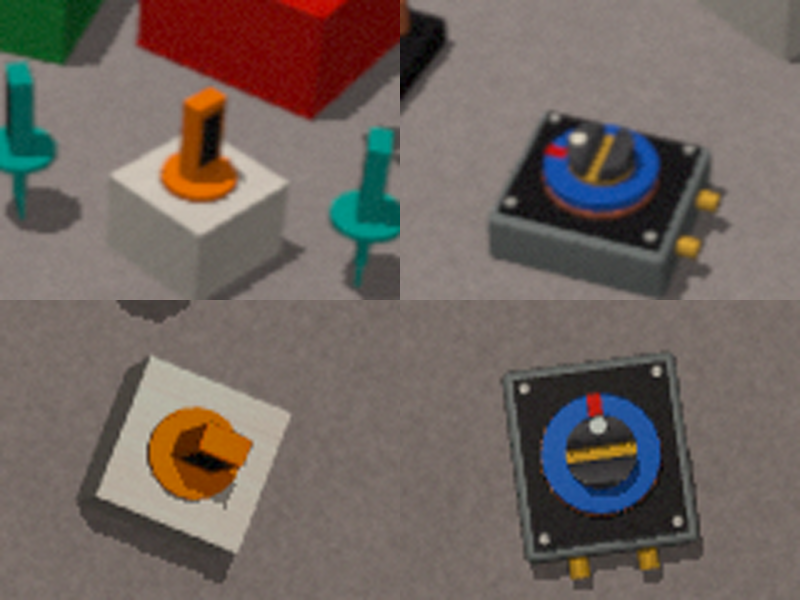

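The tool stands flat in its stand, the dot is at the red mark, and the gripper is clear.

```bash
python3 -c "
from plant import robot
print(robot.hand_in())"
```

```text
the job is handed in; nothing more can be done
None
```

I took the orange tool from its stand and turned the blue-collar slug (on the grey box) clockwise until its dot lined up with the red mark. I then put the tool back, let go, moved the arm clear and handed the job in at about 19.6 s.

- **Slug:** the first turn stopped about 3° short, so I put the blade back in and turned it the rest of the way. The last top view showed the dot at 8.2°, the slot at 7.8° (square to the dot) and the red mark at 8.1°, which agrees within about half a degree.
- **Tool:** the disc lies flat on the stand (its top at 0.066 m, handle top at 0.126 m, both as at the start). The gripper is open and well away from it.
- **Forces:** the contact forces I read between moves stayed within about 2 N.
- **Not re-checked:** the arm did not go to the yellow coil, the pink box or the turquoise tools. I did not measure the yellow dot again at the end.
- **Cameras:** the two cameras differed by 2–5 mm on some positions. I relied on the top camera for the slug angles and the stand.

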